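# Zero the milliohm meter with its keyed shorting plug

### The arm

A 7-joint arm with a two-finger parallel gripper is mounted at the origin on the work surface; the furniture and walls round the work are solid. World frame = base frame: x ahead of the robot, y to its left, z up, the work surface at z = 0. Lengths are in m, angles in rad, forces in N, time in s.
With the tool pointing down it reaches from about 0.425 to 0.925 m from the base axis. Payload 6.8 kg.
Tool frame: the origin (TCP) lies at the very end of the fingers, on their centre line; the grasp point (between the pads) lies 19 mm behind it (env.hold_point_z is the distance from the TCP to the grasp point, in m); z points along the fingers, x is the direction in which the jaws open and shut, and the axes are right-handed (so a half turn about z gives the same grasp; the last joint's range is limited). The gripper opens to 88 mm and grips with 3 to 60 N. Pads are 20 mm wide; open, the fingers measure 115 mm over their backs; the gripper's body (75 mm by 178 mm) begins 61 mm behind the grasp point.
Start: joints at [-1.359, 0.477, 0.022, 1.555, -0.011, 1.109, -0.083], TCP at [0.212, 0.641, 0.223] pointing down, gripper open.
Joint ranges: [-2.96, 2.96], [-0.34, 2.1], [-1.41, 1.46], [0.24, 2.44], [-1.37, 4.51], [0.17, 1.92], [-2.96, 2.96]. Speed limits (rad/s): [2.39, 2.39, 3.14, 3.14, 3.14, 3.14, 3.14].

### API

Orientations are given as a rotation vector (axis times angle).
In Python, from cell import env, imaging gives the robot as it stands.
- The arm moves only by the shell command python3 -m creep 'ROWS' [OPENING] [FORCE]. ROWS is a JSON object of lists of equal length, an entry for each row: "linear": the shift along the tool's x, y, z in cm, a list of three; "turn": the turn about the tool's z in rad. A call has 1 to 8 rows; each row shifts and turns the commanded pose from where the row before left it, along the tool's axes as they then stand; what a row does not reach is not made up. A row lasts 1/12 s, in which the tool goes at most 41.7 mm and 7.16 degrees, less where a joint would pass 70% of its speed; a pose out of reach is approached as far as the arm can. A call is refused whole if a number of a shift passes 4.17 or a number of a turn 0.125, either way. A call with a gripper value outside its range is refused whole. OPENING is the finger opening in cm, from 0 to 8.78, set as the call begins (- or left out, the last holds). The fingers move at their own pace and stop on an object; FORCE is the grip in N (left out, the last holds). Time passes only in rows, so rows that do not move let the fingers close. It gives the time, the measured TCP pose, the force and the opening at its end, in the units of the state.
- env.observe(): the state, without advancing time (a new reading comes with each control period).
- imaging.capture(name): name is "side" or "top" or "wrist"; returns (picture, depth): 384x512x3 uint8, red, green, blue; 384x512 float32, m along the optical axis (not along the pixel's ray), 0 where there is no reading.
- imaging.get_calibration(name): a dict with "K" (3x3 intrinsics, pixels), "eye" and "rotation" of the camera in the world. Camera axes: x right, y down, z forward; pixel columns grow to the right and rows downward; lengths in m; the calibration is good to about 2 mm. The wrist camera is an equidistant fisheye: a pixel r from the principal point sees the ray r / f radians off the axis. A picture is of the moment at which its call begins: read the wrist's pose just before it. get_calibration takes no time and is no camera call; for the wrist camera it gives the pose at the moment of the call.
- env.job_done(): hands the job in, once; it reports no verdict.
The state is a dict: "time": time; "joints": joint angles; "qvel": joint speeds; "joint_torque": joint torques, N m; "position": TCP position; "eef_rot": TCP orientation; "wrist_force": force on the tool from outside, world axes, zero at the start; "wrist_torque": the same for the moment, N m; "grip_width": finger opening in m.
Only numpy, scipy, OpenCV 4.12 (cv2) and the standard library are available. Lean on these libraries where they do the work, as an engineer would, in place of code of your own. Each camera call takes 0.05 s, during which the arm holds its last target.

### The job

Zero the milliohm meter before the next board is tested: first turn its selector knob clockwise until it clicks over from the line mark to the ring mark (zero). Then lift the shorting plug out of its parking stand, set it into the meter's round socket, turn it until its key slips into the keyway, and push it fully home against the spring contacts, flange down on the socket's rim. Finish still gripping the plug and pressing it home - do not let go, the spring would push it out again - and leave the board, tray and cutter where they lie.

Things in the scene. Friction and masses are not known exactly. Their poses are not given: they have to be found in the camera images.
- meter: milliohm meter, fixed: low grey case 150 (its x) x 250 (its y) x 42 mm with a flat top panel at z = 42 mm; a display hood rises to 82 mm along its far side (its x from +20 to +70 mm). Origin: centre of the underside; its -x faces the robot, z up. The keyed socket is on the left of the panel, the selector knob on the right, each 22 mm towards -x and 64 mm to the side
- hub_mouth (a point): centre of the keyed socket's mouth, at its rim, 70 mm above the bench (28 mm above the panel). Axes as the meter's: z up out of the socket, keyway towards -x. The socket is an upright steel collar of 48 mm outer diameter with a round bore of 24 mm; the keyway is a notch 9 mm wide that reaches 18.5 mm out from the axis, full depth; a short black bar on the base flange marks its side
- contact_plate (a joint): travel in m of the spring contact plate in the socket: 0 = up (18 mm below the rim), 0.006 = pushed down by a plug that is fully home (0.0068 at most). It pushes back with 4 N at first touch and 10 N at home, so a plug that is let go rises again
- selector (a joint): angle of the selector knob in rad, growing clockwise seen from above: 0 = pointing at the line mark (measure), 1.05 = at the ring mark (zero), a stop at each. A sprung over-centre snap lies midway at 0.525: short of it the knob springs back (about 0.13 N m at the start, less towards the middle), past it the knob snaps on to 1.05 by itself
- selector_grip (a point): on the selector's axis, 17 mm above the panel, 59 mm above the bench. The knob's grip is a black bar 38 mm long, 12 mm thick, standing from 4 to 28 mm above the panel on a skirt of 38 mm diameter and 6.5 mm height. The point's x axis runs along the bar towards its white pointer line, at the far end from the robot (away from the robot and to the left at the start); z up
- plug: shorting plug, 69 mm tall, 0.12 kg, standing upright in the stand. Origin: centre of the end of its nose; z up along its axis; the key is on its -x side. Nose 22 mm in diameter, z 0 to 24 mm, its end tapered over 3.5 mm to 16 mm. Flange z 24 to 29 mm, 48 mm diameter, with an index tab 6 mm wide on the key's side, reaching 30 mm from the axis. Fully home: nose end 24 mm below the socket's rim
- plug_grip (a point): middle of the plug's grip, on its axis 50 mm above the nose's end; axes as the plug's. The grip is an upright black block from 29 to 69 mm above the nose's end, 34 mm along x and 16 mm thick along y, with a white line on its top on the key's side (-x)
- plug_key (a point): lower outer end of the plug's key, 16.5 mm from the axis and 8 mm above the nose's end. The key is a rib 6 mm wide running from here up to the flange; hidden while the plug is parked. Out of line with the keyway, the nose enters the socket only 8 mm and the key rests on the rim; it slips in freely within about 0.1 rad of line
- stand: parking stand of the plug, fixed: round aluminium cup, 54 mm outer diameter, 32 mm tall, on a black foot of 74 mm diameter and 5 mm height. Origin: centre of the underside. The plug's flange rests on its rim, the nose hanging in the 41 mm bore with the nose's end 8 mm above the bench; the bore has no keyway
- board: bystander: green circuit board with components, 110 x 135 x 28 mm, lying in front, left of the middle; leave it. Origin: centre of the underside
- tray: bystander: open black parts tray with white clips, 84 x 118 x 29 mm, at the left; leave it. Origin: centre of the underside
- cutter: bystander: flush cutter with black handles, 112 x 43 x 11 mm, lying at the left, nearer the robot than the tray; leave it. Origin: centre of the underside
Not all that is in view belongs to the job. Leave any pink or red look-alike of the plug alone.

How it is judged:
On the way, in this order (a step that is already met when the one before it is completed fails the run):
1. the selector has clicked over to zero (value of joint selector above 0.9 rad), for 0.2 s.
2. the plug is lifted clear of its stand in the gripper (z of plug in the frame of stand above 0.035 m and contact force between the fingers and plug above 1 N), for 0.1 s.
3. the key has slipped into the keyway (z of plug in the frame of hub_mouth below -0.012 m and horizontal distance between plug and hub_mouth below 0.004 m and value of joint selector above 0.9 rad), for 0.1 s.
At the end, for the whole second after the job is handed in: Selector at zero (beyond 0.9 rad); plug upright in the socket (axis within 3 mm and 0.07 rad) with its nose at least 22.2 mm below the rim (flange within 1.8 mm of the rim), the contact plate pressed down more than 4 mm, and the fingers still gripping it (over 15 N) (value of joint selector above 0.9 rad and z of plug in the frame of hub_mouth below -0.0222 m and horizontal distance between plug and hub_mouth below 0.003 m and angle between the z axis of plug and the z axis of hub_mouth, either way round below 0.07 rad and value of joint contact_plate above 0.004 m and contact force between the fingers and plug above 15 N); the arm keeps its last pose, push and grip.
It fails at once if the board, the tray or the cutter is shoved away (distance of any of board, tray, cutter from where it was at the start of the episode above 0.03 m).
It fails at once if the plug is put into the socket while the selector is not at zero (horizontal distance between plug and hub_mouth below 0.01 m and z of plug in the frame of hub_mouth below -0.002 m and value of joint selector below 0.525 rad).
It also fails if it takes over 53 s, if anything falls off the work surface, if the arm or the gripper's body presses on something with over 40 N, if the wrist force passes 120 N, or if a joint passes its speed limit or range.

## Working session

There is one attempt and no reset: what is moved stays moved. The work goes in short steps, Python scripts to look and compute and a shell command to move; the robot and the scene stay as the last step left them, time stands still between calls to the robot, and variables do not carry over. Pictures are saved under pics/ and viewed, and the job is handed in when it is done.

```bash
ls; mkdir -p pics
python3 - <<'E'
from cell import env, imaging
import cv2
print(env.observe())
for n in ("side","top","wrist"):
    c=imaging.get_calibration(n);print(n,c)
    p,d=imaging.capture(n);cv2.imwrite(f"pics/{n}0.png",p[:,:,::-1])
    import numpy as np;np.save(f"pics/{n}0.npy",d)
E
```

```text
pics
{'time': 0.0, 'joints': array([-1.35906452,  0.47779255,  0.02235734,  1.55643307, -0.01153179,
        1.10933407, -0.0831066 ]), 'qvel': array([-1.25724903e-03, -1.25415754e-03, -5.95145145e-04,  1.28004924e-03,
        7.70626108e-04,  3.43948488e-05, -4.30697337e-04]), 'joint_torque': array([-4.48965484e-04, -5.82834470e+01,  1.53465662e+00, -2.72623247e+01,
       -5.43894712e-02,  1.66907843e-02,  1.59590863e-04]), 'position': array([0.21204963, 0.64018511, 0.22169491]), 'eef_rot': array([ 2.54589429e+00,  1.83866231e+00, -2.22923852e-03]), 'wrist_force': array([ 0.11167733, -0.35121246,  0.34497564]), 'wrist_torque': array([-0.01935719, -0.01405568,  0.00585939]), 'grip_width': 0.0882579757097537}
side {'K': array([[396.12247173,   0.        , 255.6011128 ],
       [  0.        , 396.12247173, 193.04291764],
       [  0.        ,   0.        ,   1.        ]]), 'eye': array([ 0.18779015, -0.61789395,  0.80988593]), 'rotation': array([-2.24994767,  0.33951268, -0.15391142])}
top {'K': array([[452.15981126,   0.        , 254.89094291],
       [  0.        , 452.15981126, 189.64393749],
       [  0.        ,   0.        ,   1.        ]]), 'eye': array([0.28598636, 0.21206086, 1.22524961]), 'rotation': array([-2.15742925,  2.16326281, -0.14954326])}
wrist {'K': array([[297.31863964,   0.        , 256.53196179],
       [  0.        , 297.31863964, 187.26355419],
       [  0.        ,   0.        ,   1.        ]]), 'eye': array([0.13857959, 0.66487267, 0.38516701]), 'rotation': array([2.34986206, 1.69852717, 0.24159872])}
```

View pics/top0.png

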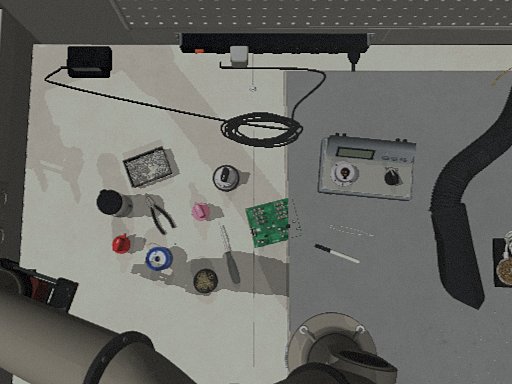

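View pics/side0.png

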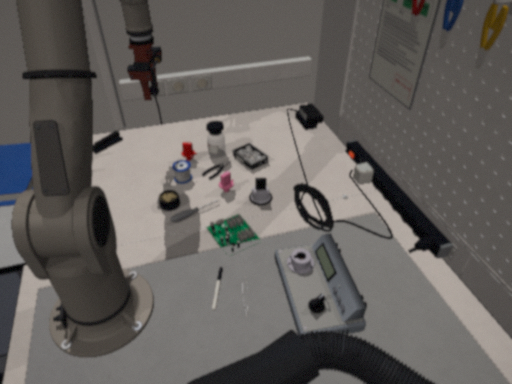

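View pics/wrist0.png

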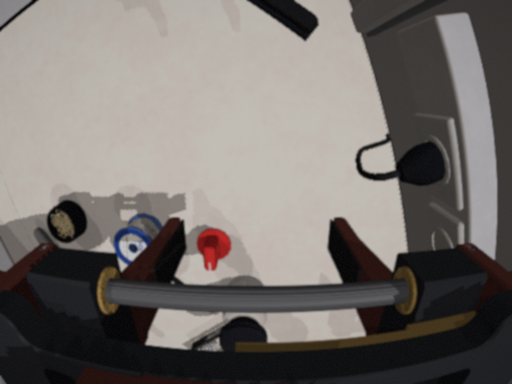

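```bash
cat > h.py <<'E'
import numpy as np, cv2
from scipy.spatial.transform import Rotation as R
from cell import env, imaging
def ray(n,u,v,c=None):
    c=c or imaging.get_calibration(n); K=c['K']
    x=(u-K[0,2])/K[0,0]; y=(v-K[1,2])/K[1,1]
    if n=='wrist':
        r=np.hypot(x,y); s=np.sin(r)/r if r>1e-9 else 1
        d=np.array([x*s,y*s,np.cos(r)])
    else: d=np.array([x,y,1.])
    return c['eye'], R.from_rotvec(c['rotation']).apply(d)
def onz(n,u,v,z,c=None):
    e,d=ray(n,u,v,c); return e+d*(z-e[2])/d[2]
def proj(n,P,c=None):
    c=c or imaging.get_calibration(n); K=c['K']
    p=R.from_rotvec(c['rotation']).inv().apply(np.asarray(P)-c['eye'])
    if n=='wrist':
        r=np.hypot(p[0],p[1]); th=np.arctan2(r,p[2]); q=p[:2]/r*th
    else: q=p[:2]/p[2]
    return K[0,0]*q+K[:2,2]
E
python3 - <<'E'
from h import *
t=cv2.imread('pics/top0.png');s=cv2.imread('pics/side0.png')
cv2.imwrite('pics/c1.png',np.hstack([cv2.resize(t[125:210,310:425],None,fx=5,fy=5,interpolation=cv2.INTER_CUBIC)]))
cv2.imwrite('pics/c2.png',cv2.resize(t[150:205,200:255],None,fx=8,fy=8,interpolation=cv2.INTER_CUBIC))
cv2.imwrite('pics/c3.png',cv2.resize(s[230:340,265:375],None,fx=5,fy=5,interpolation=cv2.INTER_CUBIC))
cv2.imwrite('pics/c4.png',cv2.resize(s[165:220,230:290],None,fx=8,fy=8,interpolation=cv2.INTER_CUBIC))
print(onz('top',226,177,0.05),onz('top',345,173,.07),onz('top',392,176,.06))
E
```

```text
[0.4704841  0.27516123 0.05      ] [ 0.47730745 -0.03432683  0.07      ] [ 0.4708094  -0.15948639  0.06      ]
```

View pics/c1.png

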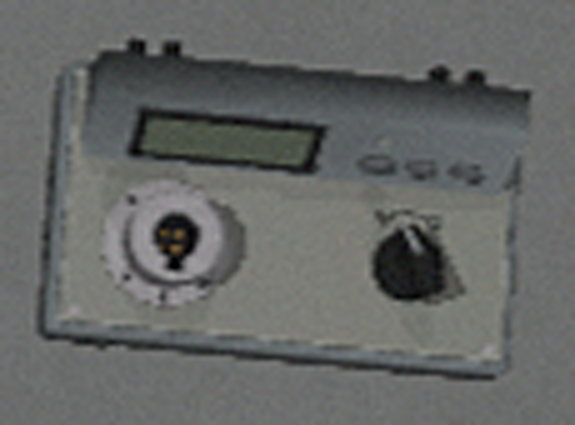

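View pics/c2.png

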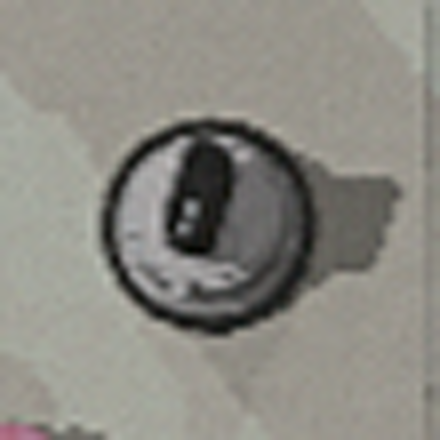

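View pics/c3.png

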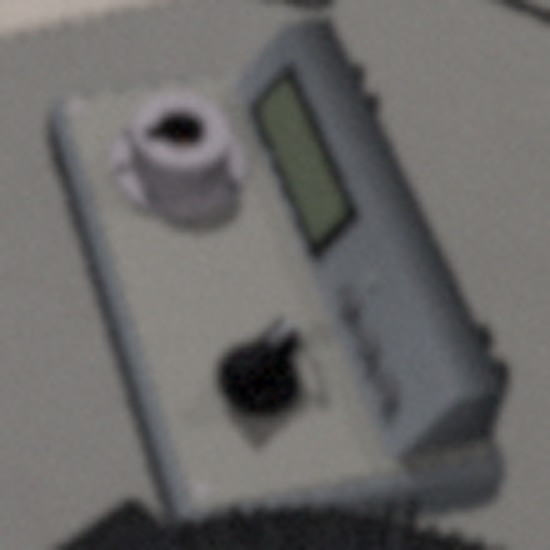

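View pics/c4.png

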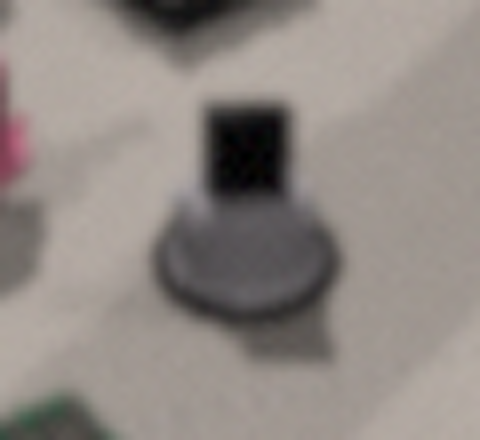

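```bash
cat >> h.py <<'E'
def st():
    o=env.observe(); Rm=R.from_rotvec(o['eef_rot']).as_matrix()
    print('t',round(o['time'],2),'p',o['position'].round(4),'F',o['wrist_force'].round(1),'T',o['wrist_torque'].round(2),'w',round(o['grip_width'],4))
    print('tilt z',Rm[:,2].round(4),'x yaw',round(np.degrees(np.arctan2(Rm[1,0],Rm[0,0])),2),'q7',o['joints'].round(2))
    return o,Rm
def go(P,xyaw=None):
    o,Rm=st(); 
    print('tool cm',(Rm.T@(np.asarray(P)-o['position'])*100).round(2))
    if xyaw is not None:
        x=np.arctan2(Rm[1,0],Rm[0,0]); d=(np.radians(xyaw)-x+np.pi/2)%np.pi-np.pi/2
        print('turn about tool z',round(-d,3),'(+half turn alt)')
E
python3 - <<'E'
from h import *
o,Rm=st();print(Rm.round(3)); c=imaging.get_calibration('wrist')
print('cam in tool',Rm.T@(c['eye']-o['position']),'cam axis',Rm.T@R.from_rotvec(c['rotation']).as_matrix()[:,2])
go([0.45,0.275,0.22])
t=cv2.imread('pics/top0.png')
# plug bar etc from top
print(onz('top',200+190/8,150+240/8,.077),onz('top',200+205/8,150+155/8,.077))
E
```

```text
t 0.15 p [0.2121 0.6404 0.2219] F [-0.3 -0.4 -0.7] T [ 0.03 -0.    0.03] w 0.0881
tilt z [-3.0e-04 -1.3e-03 -1.0e+00] x yaw 71.68 q7 [-1.36  0.48  0.02  1.56 -0.01  1.11 -0.08]
[[ 0.314  0.949 -0.   ]
 [ 0.949 -0.314 -0.001]
 [-0.001  0.    -1.   ]]
cam in tool [-8.08219688e-06 -7.74626695e-02 -1.63376253e-01] cam axis [-2.33878346e-04  2.81300910e-01  9.59619582e-01]
t 0.15 p [0.2121 0.6404 0.2219] F [-0.3 -0.4 -0.7] T [ 0.03 -0.    0.03] w 0.0881
tilt z [-3.0e-04 -1.3e-03 -1.0e+00] x yaw 71.68 q7 [-1.36  0.48  0.02  1.56 -0.01  1.11 -0.08]
tool cm [-27.2   34.07   0.23]
[0.45846741 0.27944355 0.077     ] [0.48610271 0.27477067 0.077     ]
```

```bash
python3 -m creep '{"linear":[[-2.4,3.1,0],[-2.4,3.1,0],[-2.4,3.1,0],[-2.4,3.1,0],[-2.4,3.1,0],[-2.4,3.1,0],[-2.4,3.1,0],[-2.4,3.1,0]],"turn":[0,0,0,0,0,0,0,0]}'
python3 -m creep '{"linear":[[-2.4,3.1,0],[-2.4,3.1,0],[-2.4,3.1,0],[0,0,0],[0,0,0]],"turn":[-0.08,-0.08,0,0,0]}'
python3 - <<'E'
from h import *
st();c=imaging.get_calibration('wrist');p,d=imaging.capture('wrist');cv2.imwrite('pics/w1.png',p[:,:,::-1])
import pickle;pickle.dump(c,open('pics/w1.pkl','wb'));np.save('pics/w1.npy',d)
E
```

```text
time: 0.82
position: [0.3879, 0.3787, 0.2226]
eef_rot: [-2.547, -1.839, 0.0]
wrist_force: [1.0, 0.8, -0.3]
grip_width: 0.0883
time: 1.23
position: [0.4618, 0.2864, 0.2226]
eef_rot: [2.397, 2.03, -0.0]
wrist_force: [0.0, 0.5, -0.2]
grip_width: 0.0878
t 1.23 p [0.4618 0.2864 0.2226] F [ 0.   0.5 -0.2] T [ 0.04  0.06 -0.12] w 0.0878
tilt z [ 2.e-04 -5.e-04 -1.e+00] x yaw 80.51 q7 [-0.8   0.26  0.15  1.88 -0.05  1.    0.78]
```

View pics/w1.png

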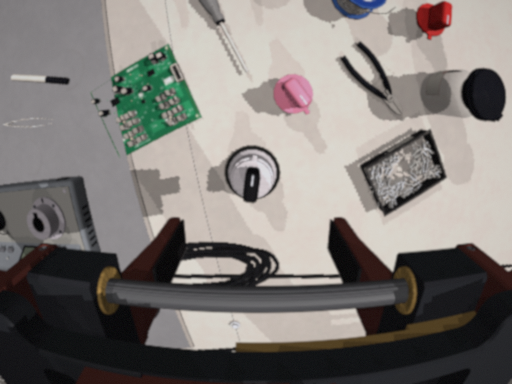

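Run:
```python
from h import *
import pickle
c=pickle.load(open('pics/w1.pkl','rb'));p=cv2.imread('pics/w1.png');d=np.load('pics/w1.npy')
cv2.imwrite('pics/c5.png',cv2.resize(p[135:215,210:295],None,fx=7,fy=7,interpolation=cv2.INTER_CUBIC))
print(d[160:205:5,252].round(3),d[165,225:285:5].round(3))
# ellipse of foot at z=.005 : black ring -> outer contour
g=p.max(2);m=(g<60).astype(np.uint8);
n,l,s,ce=cv2.connectedComponentsWithStats(m)
for i in range(n):
    if s[i,4]>60 and 200<ce[i][0]<300 and 130<ce[i][1]<215: 
        print(i,s[i],ce[i])
for (X,Y,z) in [(.4705,.2752,.077),(.4705,.2752,.037),(.4705,.2752,.005)]: print(proj('wrist',(X,Y,z),c))
```

```text
[0.353 0.355 0.333 0.316 0.318 0.32  0.322 0.323 0.325] [0.387 0.386 0.359 0.355 0.354 0.355 0.356 0.354 0.358 0.376 0.388 0.393]
0 [     0      0    512    384 143228] [254.55565951 150.24023934]
20 [225 147  54  42 206] [248.50485437 162.4223301 ]
21 [243 168  16  34 367] [250.93188011 184.92098093]
[247.79159729 184.84370855]
[248.75149542 175.797849  ]
[249.38547224 169.85222378]
```

View pics/c5.png

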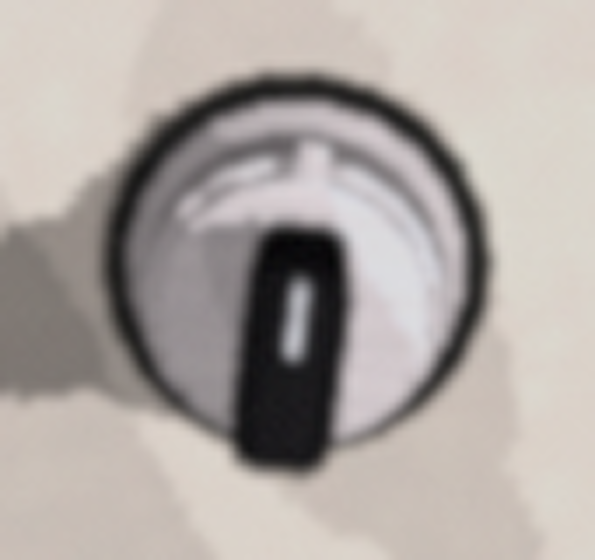

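Run:
```python
from h import *
import pickle
c=pickle.load(open('pics/w1.pkl','rb'))
f=lambda u,v,z: onz('wrist',210+u/7,135+v/7,z,c)
a=f(281,466,.077);b=f(303,262,.077)
print('bar ends',a,b,np.linalg.norm(a-b),(a+b)/2)
k1=f(300,275,.077);k2=f(292,362,.077);print('white',k1,k2)
L=f(250,350,.077);Rr=f(338,350,.077);print('width',L,Rr,np.linalg.norm(L-Rr),(L+Rr)/2)
for A,B in((a,b),(k2,k1)): v=A-B;print(np.degrees(np.arctan2(v[1],v[0])))
P=np.array([f(u,v,.003)[:2] for u,v in [(107,265),(300,73),(490,265),(168,135),(430,130)]])
from scipy.optimize import least_squares
print(least_squares(lambda q:np.hypot(*(P-q[:2]).T)-q[2],[.47,.275,.037]).x)
t=f(315,160,.037);print('tab',t)
```

```text
bar ends [0.48975581 0.27444669 0.077     ] [0.45787962 0.28336215 0.077     ] 0.033099501250702566 [0.47381772 0.27890442 0.077     ]
white [0.45981944 0.28256845 0.077     ] [0.47327122 0.27902722 0.077     ]
width [0.47030387 0.27295328 0.077     ] [0.47253489 0.28635718 0.077     ] 0.013588297655132848 [0.47141938 0.27965523 0.077     ]
-15.625772451142714
-14.748690331428705
[0.47605938 0.27874859 0.03617811]
tab [0.44996602 0.2863147  0.037     ]
```

Run:
```python
from h import *
go([0.46,-0.10,0.20])
```

```text
t 1.28 p [0.4604 0.2884 0.2225] F [-0.   0.3 -0.3] T [ 0.03  0.04 -0.01] w 0.0879
tilt z [-5.e-04  1.e-04 -1.e+00] x yaw 80.73 q7 [-0.8   0.26  0.15  1.88 -0.05  1.    0.78]
tool cm [-38.34   6.22   2.25]
```

```bash
python3 -m creep '{"linear":[[-3.8,0.6,0.2],[-3.8,0.6,0.2],[-3.8,0.6,0.2],[-3.8,0.6,0.2],[-3.8,0.6,0.2],[-3.8,0.6,0.2],[-3.8,0.6,0.2],[-3.8,0.6,0.2]],"turn":[0,0,0,0,0,0,0,0]}'
python3 -m creep '{"linear":[[-3.8,0.6,0.2],[-3.8,0.6,0.2],[0,0,0],[0,0,0],[0,0,0]],"turn":[0,0,0,0,0]}' 4.0
python3 - <<'E'
from h import *
st();c=imaging.get_calibration('wrist');p,d=imaging.capture('wrist');cv2.imwrite('pics/w2.png',p[:,:,::-1])
import pickle;pickle.dump(c,open('pics/w2.pkl','wb'));np.save('pics/w2.npy',d)
st()
E
```

```text
time: 1.95
position: [0.4589, -0.0185, 0.2066]
eef_rot: [-2.387, -2.041, -0.001]
wrist_force: [1.3, -0.8, -0.4]
grip_width: 0.088
time: 2.37
position: [0.4593, -0.0939, 0.2025]
eef_rot: [-2.389, -2.04, -0.0]
wrist_force: [-0.1, 0.4, -0.3]
grip_width: 0.0575
t 2.37 p [ 0.4593 -0.0939  0.2025] F [-0.1  0.4 -0.3] T [ 0.06 -0.04 -0.01] w 0.0575
tilt z [-3.e-04  7.e-04 -1.e+00] x yaw 80.99 q7 [-0.29  0.16  0.41  2.08 -0.08  0.92  1.57]
t 2.42 p [ 0.4594 -0.0936  0.2025] F [-1.5  0.3  0.1] T [ 0.06  0.03 -0.03] w 0.0538
tilt z [-3.e-04  7.e-04 -1.e+00] x yaw 81.05 q7 [-0.29  0.16  0.41  2.08 -0.08  0.92  1.57]
```

View pics/w2.png

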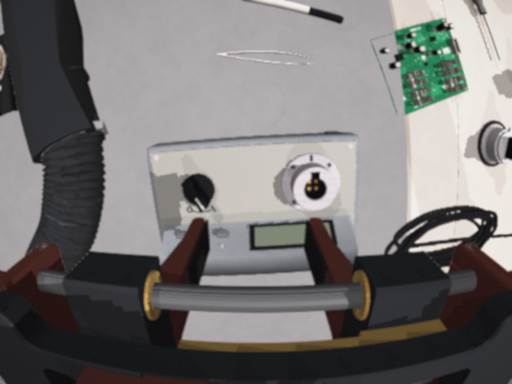

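Run:
```python
from h import *
p=cv2.imread('pics/w2.png')
cv2.imwrite('pics/c6.png',np.hstack([cv2.resize(p[160:225,170:225],None,fx=7,fy=7,interpolation=cv2.INTER_CUBIC),cv2.resize(p[150:215,280:345],None,fx=7,fy=7,interpolation=cv2.INTER_CUBIC)]))
```

```text
(no output)
```

View pics/c6.png

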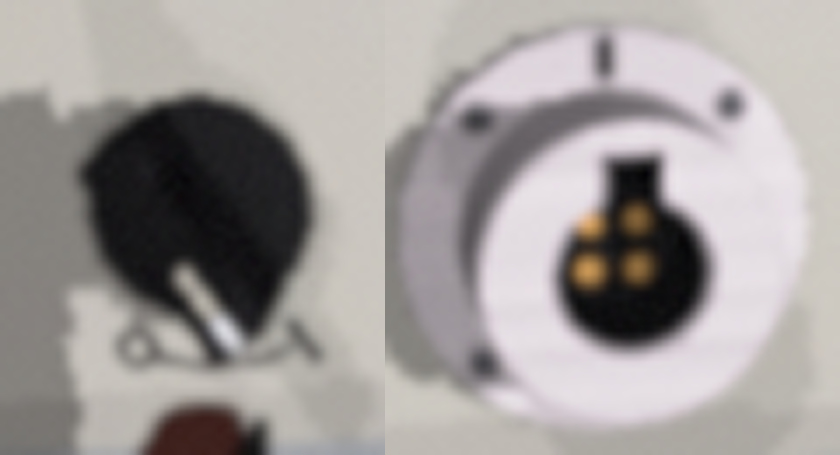

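Run:
```python
from h import *
import pickle
from scipy.optimize import least_squares
c=pickle.load(open('pics/w2.pkl','rb'))
f=lambda u,v,z: onz('wrist',170+u/7,160+v/7,z,c)
g=lambda u,v,z: onz('wrist',280+(u-385)/7,150+v/7,z,c)
def circ(P,r):
    P=np.array(P)[:,:2];return least_squares(lambda q:np.hypot(*(P-q[:2]).T)-q[2],[*P.mean(0),r]).x
print('bore',circ([g(557,274,.07),g(710,270,.07),g(633,350,.07),g(580,325,.07),g(687,325,.07)],.012))
kw=g(633,155,.07);print('kw',kw)
print('flange', circ([g(400,240,.045),g(440,120,.045),g(600,25,.045),g(730,65,.045),g(805,200,.045),g(800,290,.045)],.03))
print('bar mark',g(604,37,.045),g(604,77,.045))
print('skirt',circ([f(310,210,.0485),f(290,140,.0485),f(220,97,.0485),f(93,225,.0485),f(110,265,.0485)],.019))
a=f(240,345,.07);b=f(182,272,.07);print('pointer',a,b,np.degrees(np.arctan2(*(a-b)[1::-1])))
print('corners',[f(u,v,.07) for u,v in [(85,175),(150,105),(270,325)]])
k=f(200,207,.0485)
```

```text
bore [ 0.48027209 -0.03407592  0.01175131]
kw [ 0.46184813 -0.03247938  0.07      ]
flange [ 0.4811209  -0.03376313  0.03400936]
bar mark [ 0.44871142 -0.03082377  0.045     ] [ 0.45513158 -0.03157504  0.045     ]
skirt [ 0.46663922 -0.16146378  0.01846298]
pointer [ 0.48397899 -0.15453322  0.07      ] [ 0.47104843 -0.16094575  0.07      ] 26.37775569174208
corners [array([ 0.4536706 , -0.17255187,  0.07      ]), array([ 0.44467449, -0.16020178,  0.07      ]), array([ 0.48147695, -0.14921913,  0.07      ])]
```

Run:
```python
from h import *
d=np.load('pics/top0.npy')
for v in range(100,300,25):
    for u in range(425,512,10):
        e,r=ray('top',u,v);P=e+r*d[v,u]
        if P[2]>.02: print((u,v),P.round(3))
go([.4666,-.1615,.12],115)
```

```text
(495, 125) [ 0.597 -0.419  0.098]
(505, 125) [ 0.592 -0.434  0.116]
(465, 150) [ 0.529 -0.331  0.11 ]
(475, 150) [ 0.526 -0.351  0.122]
(485, 150) [ 0.524 -0.371  0.132]
(495, 150) [ 0.528 -0.404  0.117]
(505, 150) [ 0.53  -0.435  0.107]
(445, 175) [ 0.464 -0.274  0.116]
(455, 175) [ 0.462 -0.294  0.128]
(465, 175) [ 0.462 -0.318  0.129]
(435, 200) [ 0.402 -0.248  0.112]
(445, 200) [ 0.4   -0.266  0.128]
(455, 200) [ 0.4   -0.291  0.126]
(435, 225) [ 0.341 -0.252  0.094]
(445, 225) [ 0.339 -0.264  0.123]
(455, 225) [ 0.339 -0.282  0.138]
(465, 225) [ 0.339 -0.312  0.126]
(445, 250) [ 0.279 -0.265  0.113]
(455, 250) [ 0.279 -0.286  0.122]
(465, 250) [ 0.279 -0.31   0.123]
(495, 250) [ 0.278 -0.438  0.02 ]
(445, 275) [ 0.218 -0.266  0.103]
(455, 275) [ 0.219 -0.285  0.116]
(465, 275) [ 0.219 -0.303  0.129]
(475, 275) [ 0.218 -0.334  0.115]
(505, 275) [ 0.213 -0.452  0.036]
t 2.42 p [ 0.4594 -0.0936  0.2025] F [-1.5  0.3  0.1] T [ 0.06  0.03 -0.03] w 0.0538
tilt z [-3.e-04  7.e-04 -1.e+00] x yaw 81.05 q7 [-0.29  0.16  0.41  2.08 -0.08  0.92  1.57]
tool cm [-6.61  1.77  8.25]
turn about tool z -0.593 (+half turn alt)
```

```bash
python3 -m creep '{"linear":[[-2.2,0.6,0],[-2.2,0.6,0],[-2.2,0.6,0],[0,0,1.6],[0,0,1.6],[0,0,1.6],[0,0,1.6],[0,0,1.6]],"turn":[0,0,0,-0.119,-0.119,-0.119,-0.119,-0.119]}' 4.0
python3 -m creep '{"linear":[[0,0,0],[0,0,0]],"turn":[0,0]}'
python3 - <<'E'
from h import *
go([.4666,-.1615,.055],115);c=imaging.get_calibration('wrist');p,d=imaging.capture('wrist');cv2.imwrite('pics/w3.png',p[:,:,::-1])
import pickle;pickle.dump(c,open('pics/w3.pkl','wb'))
E
```

```text
time: 3.08
position: [0.4672, -0.1614, 0.1218]
eef_rot: [-1.676, -2.657, -0.001]
wrist_force: [0.2, -0.0, -0.1]
grip_width: 0.0401
time: 3.25
position: [0.4664, -0.1622, 0.1223]
eef_rot: [-1.69, -2.646, 0.0]
wrist_force: [-0.1, -0.2, 0.1]
grip_width: 0.0401
t 3.25 p [ 0.4664 -0.1622  0.1223] F [-0.1 -0.2  0.1] T [ 0.03  0.03 -0.04] w 0.0401
tilt z [-1.7e-03  9.0e-04 -1.0e+00] x yaw 114.89 q7 [-0.06  0.32  0.32  2.09 -0.15  0.75  2.36]
tool cm [0.04 0.06 6.73]
turn about tool z -0.002 (+half turn alt)
```

View pics/w3.png

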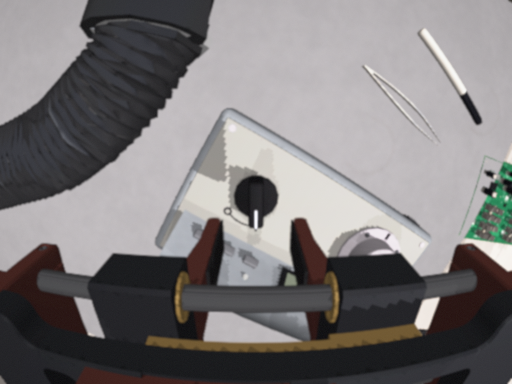

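```bash
python3 -m creep '{"linear":[[0,0,2.2],[0,0,2.2],[0,0,2.2],[0,0,0]],"turn":[0,0,0,0]}' 3.5
python3 -m creep '{"linear":[[0,0,0],[0,0,0],[0,0,0],[0,0,0],[0,0,0]],"turn":[0,0,0,0,0]}' 0 35
python3 - <<'E'
from h import *
st()
E
```

```text
time: 3.63
position: [0.4652, -0.1627, 0.0548]
eef_rot: [-1.689, -2.645, 0.002]
wrist_force: [-0.9, 0.7, -0.0]
grip_width: 0.0348
time: 4.05
position: [0.4668, -0.1628, 0.058]
eef_rot: [-1.69, -2.648, -0.003]
wrist_force: [-1.8, 5.0, 7.3]
grip_width: 0.0122
t 4.05 p [ 0.4668 -0.1628  0.058 ] F [-1.8  5.   7.3] T [ 1.03  0.53 -0.18] w 0.0122
tilt z [ 8.0e-04  1.7e-03 -1.0e+00] x yaw 114.93 q7 [-0.01  0.43  0.28  2.13 -0.21  0.6   2.41]
```

```bash
python3 -m creep '{"linear":[[0,0,0],[0,0,0],[0,0,0],[0,0,0],[0,0,0],[0,0,0],[0,0,0],[0,0,0]],"turn":[0.115,0.115,0.115,0.115,0.115,0.115,0.115,0.115]}'
python3 - <<'E'
from h import *
st()
E
```

```text
time: 4.72
position: [0.4669, -0.1621, 0.058]
eef_rot: [-2.692, -1.615, -0.004]
wrist_force: [-2.5, 5.8, 8.6]
grip_width: 0.0115
t 4.72 p [ 0.4669 -0.1621  0.058 ] F [-2.5  5.8  8.6] T [ 1.19  0.61 -0.1 ] w 0.0115
tilt z [ 8.0e-04  3.3e-03 -1.0e+00] x yaw 61.94 q7 [-0.21  0.47  0.52  2.14 -0.4   0.62  1.68]
```

Turned 53°; a little more, hold, then release and lift.

```bash
python3 -m creep '{"linear":[[0,0,0],[0,0,0],[0,0,0],[0,0,0]],"turn":[0.08,0,0,0]}'
python3 -m creep '{"linear":[[0,0,0],[0,0,0],[0,0,0],[0,0,0],[0,0,0],[0,0,-3],[0,0,-3],[0,0,-2]],"turn":[0,0,0,0,0,0,0,0]}' 4.5
python3 - <<'E'
from h import *
st();c=imaging.get_calibration('wrist');p,d=imaging.capture('wrist');cv2.imwrite('pics/w4.png',p[:,:,::-1])
import pickle;pickle.dump(c,open('pics/w4.pkl','wb'))
E
```

```text
time: 5.05
position: [0.4669, -0.1621, 0.058]
eef_rot: [-2.75, -1.514, -0.003]
wrist_force: [-2.4, 6.0, 9.6]
grip_width: 0.012
time: 5.72
position: [0.4666, -0.1647, 0.1384]
eef_rot: [2.753, 1.513, 0.0]
wrist_force: [0.6, 0.3, 0.3]
grip_width: 0.0447
t 5.72 p [ 0.4666 -0.1647  0.1384] F [0.6 0.3 0.3] T [-0.02 -0.08 -0.  ] w 0.0447
tilt z [ 6.e-04 -6.e-04 -1.e+00] x yaw 57.58 q7 [-0.33  0.34  0.66  2.09 -0.29  0.8   1.51]
```

View pics/w4.png

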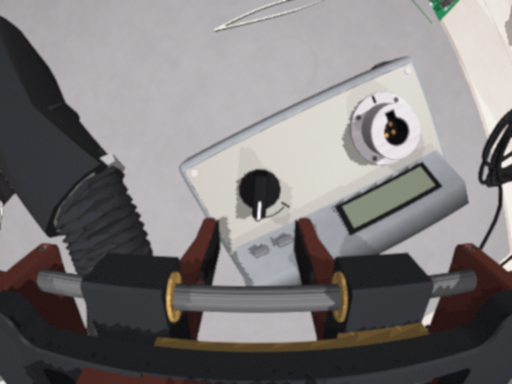

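Run:
```python
from h import *
import pickle
c=pickle.load(open('pics/w4.pkl','rb'));p=cv2.imread('pics/w4.png')
cv2.imwrite('pics/c7.png',cv2.resize(p[85:170,345:425],None,fx=7,fy=7,interpolation=cv2.INTER_CUBIC))
print(proj('wrist',(.4803,-.0341,.07),c))
go([.46,.26,.16],75)
```

```text
[396.89322582 131.31791533]
t 5.77 p [ 0.4685 -0.1654  0.1412] F [ 1.  -0.7  2. ] T [-0.02 -0.09  0.05] w 0.0453
tilt z [ 5.6e-03 -8.0e-04 -1.0e+00] x yaw 57.56 q7 [-0.33  0.33  0.66  2.09 -0.29  0.8   1.51]
tool cm [ 35.45 -23.53  -1.92]
turn about tool z -0.304 (+half turn alt)
```

View pics/c7.png

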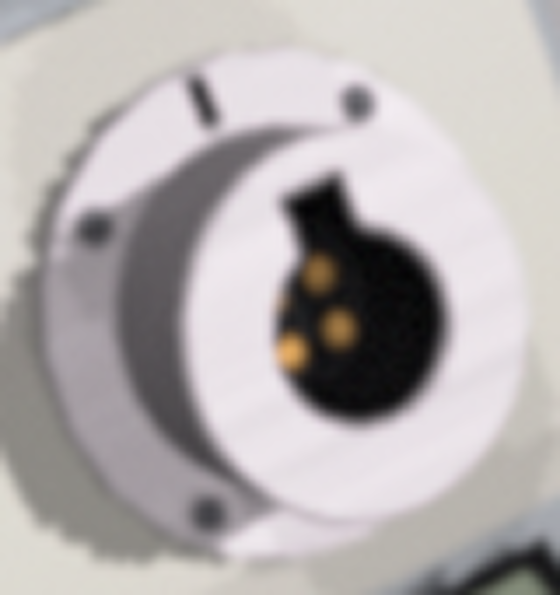

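```bash
python3 -m creep '{"linear":[[0,0,-0.7],[0,0,-0.7],[0,0,-0.6],[3.7,-1.07,0],[3.7,-1.07,0],[3.7,-1.07,0],[3.7,-1.07,0],[3.7,-1.07,0]],"turn":[-0.101,-0.101,-0.102,0,0,0,0,0]}' 5.0
python3 -m creep '{"linear":[[3.7,-1.07,0],[3.7,-1.07,0],[3.7,-1.07,0],[3.7,-1.07,0],[3.7,-1.07,0],[3.7,-1.07,0],[0,0,0],[0,0,0]],"turn":[0,0,0,0,0,0,0,0]}'
python3 -m creep '{"linear":[[0,0,0],[0,0,0]],"turn":[0,0]}'
python3 - <<'E'
from h import *
go([.474,.279,.12],75);c=imaging.get_calibration('wrist');p,d=imaging.capture('wrist');cv2.imwrite('pics/w5.png',p[:,:,::-1])
import pickle;pickle.dump(c,open('pics/w5.pkl','wb'))
q=proj('wrist',(.474,.279,.077),c);print(q)
u,v=int(q[0])-40,int(q[1])-45;print(u,v)
cv2.imwrite('pics/c8.png',cv2.resize(p[v:v+85,u:u+85,::-1],None,fx=7,fy=7,interpolation=cv2.INTER_CUBIC))
E
```

```text
time: 6.43
position: [0.462, 0.03, 0.1566]
eef_rot: [-2.492, -1.913, -0.0]
wrist_force: [0.9, -0.5, 0.6]
grip_width: 0.0503
time: 7.1
position: [0.457, 0.2617, 0.1561]
eef_rot: [2.487, 1.919, -0.001]
wrist_force: [-0.6, -2.4, -0.3]
grip_width: 0.0501
time: 7.27
position: [0.4578, 0.2576, 0.1564]
eef_rot: [2.494, 1.91, -0.001]
wrist_force: [0.0, -0.5, -0.1]
grip_width: 0.0501
t 7.27 p [0.4578 0.2576 0.1564] F [ 0.  -0.5 -0.1] T [-0.07  0.07 -0.04] w 0.0501
tilt z [-4.e-04 -9.e-04 -1.e+00] x yaw 74.91 q7 [-0.98  0.33  0.42  2.   -0.18  0.85  0.85]
tool cm [2.49 1.01 3.64]
turn about tool z -0.002 (+half turn alt)
[285.22537104 205.35277185]
245 160
```

View pics/c8.png

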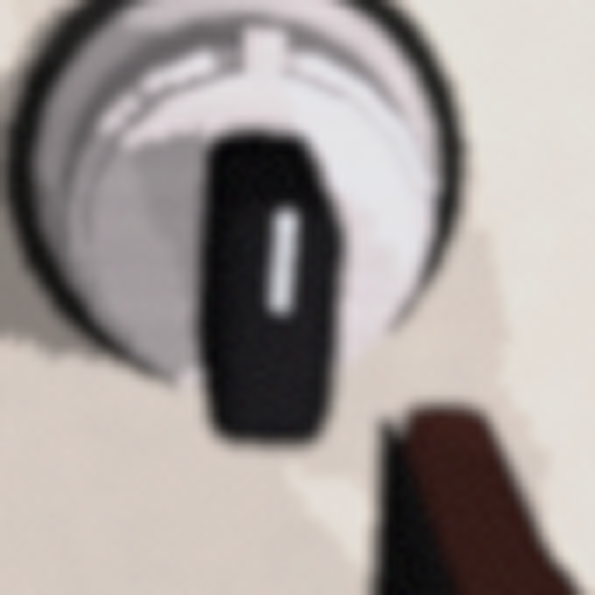

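View pics/w5.png

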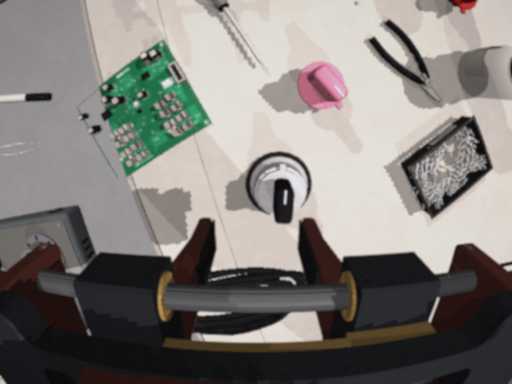

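Run:
```python
from h import *
import pickle
c=pickle.load(open('pics/w5.pkl','rb'))
f=lambda u,v,z: onz('wrist',245+u/7,160+v/7,z,c)
k1=f(288,207,.077);k2=f(280,317,.077);e=f(270,441,.077)
L=f(222,330,.077);Rr=f(338,330,.077)
print(k1,k2,e,np.linalg.norm(k1-k2),np.linalg.norm(k1-e)); 
for v in (k2-k1,e-k1): print(np.degrees(np.arctan2(v[1],v[0])))
print('w',np.linalg.norm(L-Rr),(L+Rr)/2)
u=(e-k1)/np.linalg.norm(e-k1);print('centre from far end',e-u*.017)
print('tab',f(262,35,.037))
```

```text
[0.46024264 0.28308475 0.077     ] [0.47388759 0.27882392 0.077     ] [0.48988615 0.2737594  0.077     ] 0.014294728451054695 0.03107571402772363
-17.341728161170018
-17.462702181827627
w 0.014543636946578405 [0.47557464 0.2784453  0.077     ]
centre from far end [0.47366964 0.27886084 0.077     ]
tab [0.44770663 0.28628814 0.037     ]
```

```bash
python3 -m creep '{"linear":[[1.25,0.5,0],[1.25,0.5,0],[0,0,2.5],[0,0,1.5],[0,0,0],[0,0,0]],"turn":[0.01,0.01,0,0,0,0]}'
python3 - <<'E'
from h import *
go([.4737,.2788,.042],74);c=imaging.get_calibration('wrist');p,d=imaging.capture('wrist');cv2.imwrite('pics/w6.png',p[:,:,::-1])
E
```

```text
time: 7.82
position: [0.4738, 0.2795, 0.1164]
eef_rot: [2.512, 1.886, -0.003]
wrist_force: [0.4, -0.5, 0.4]
grip_width: 0.0501
t 7.82 p [0.4738 0.2795 0.1164] F [ 0.4 -0.5  0.4] T [ 0.02 -0.02 -0.04] w 0.0501
tilt z [-0.0012 -0.0013 -1.    ] x yaw 73.79 q7 [-0.96  0.42  0.4   1.97 -0.23  0.79  0.85]
tool cm [-0.05  0.02  7.44]
turn about tool z -0.004 (+half turn alt)
```

View pics/w6.png

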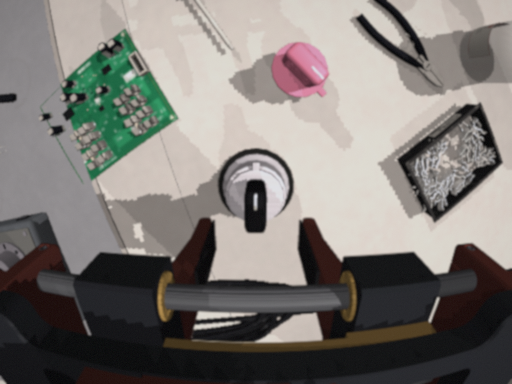

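Bar is centred (col 256) and vertical. Descend, grip.

```bash
python3 -m creep '{"linear":[[0,0,2.5],[0,0,2.5],[0,0,2.3],[0,0,0],[0,0,0]],"turn":[0,0,0,0,0]}'
python3 -m creep '{"linear":[[0,0,0],[0,0,0],[0,0,0],[0,0,0],[0,0,0],[0,0,0]],"turn":[0,0,0,0,0,0]}' 0 50
python3 - <<'E'
from h import *
st()
E
```

```text
time: 8.28
position: [0.474, 0.2806, 0.0442]
eef_rot: [2.511, 1.888, -0.001]
wrist_force: [0.2, -0.2, 0.3]
grip_width: 0.0499
time: 8.78
position: [0.474, 0.281, 0.0441]
eef_rot: [-2.51, -1.889, -0.001]
wrist_force: [-1.0, -1.6, 5.4]
grip_width: 0.0158
t 8.78 p [0.474  0.281  0.0441] F [-1.  -1.6  5.4] T [-0.2   0.18  0.03] w 0.0158
tilt z [ 3.e-04  2.e-04 -1.e+00] x yaw 73.91 q7 [-0.92  0.54  0.34  2.01 -0.29  0.64  0.91]
```

```bash
python3 -m creep '{"linear":[[0,0,-1.5],[0,0,-2.5],[0,0,-2.5],[0,0,-2.5],[0,0,-2.5],[0,0,0],[0,0,0]],"turn":[0,0,0,0,0,-0.09,-0.09]}'
python3 - <<'E'
from h import *
go([.4803,-.0341,.16],84.3)
st();c=imaging.get_calibration('wrist');p,d=imaging.capture('wrist');cv2.imwrite('pics/w7.png',p[:,:,::-1])
import pickle;pickle.dump(c,open('pics/w7.pkl','wb'))
cv2.imwrite('pics/c9.png',cv2.resize(p[150:260,200:310,::-1],None,fx=6,fy=6,interpolation=cv2.INTER_CUBIC)[:600])
E
```

```text
time: 9.37
position: [0.4746, 0.2818, 0.1604]
eef_rot: [2.326, 2.112, 0.005]
wrist_force: [0.3, -0.0, -1.8]
grip_width: 0.016
t 9.37 p [0.4746 0.2818 0.1604] F [ 0.3 -0.  -1.8] T [-0.    0.03  0.  ] w 0.016
tilt z [ 0.0024  0.0022 -1.    ] x yaw 84.47 q7 [-0.96  0.36  0.38  1.94 -0.17  0.87  0.99]
tool cm [-3.139e+01  3.620e+00 -3.000e-02]
turn about tool z 0.003 (+half turn alt)
t 9.37 p [0.4746 0.2818 0.1604] F [ 0.3 -0.  -1.8] T [-0.    0.03  0.  ] w 0.016
tilt z [ 0.0024  0.0022 -1.    ] x yaw 84.47 q7 [-0.96  0.36  0.38  1.94 -0.17  0.87  0.99]
```

View pics/c9.png

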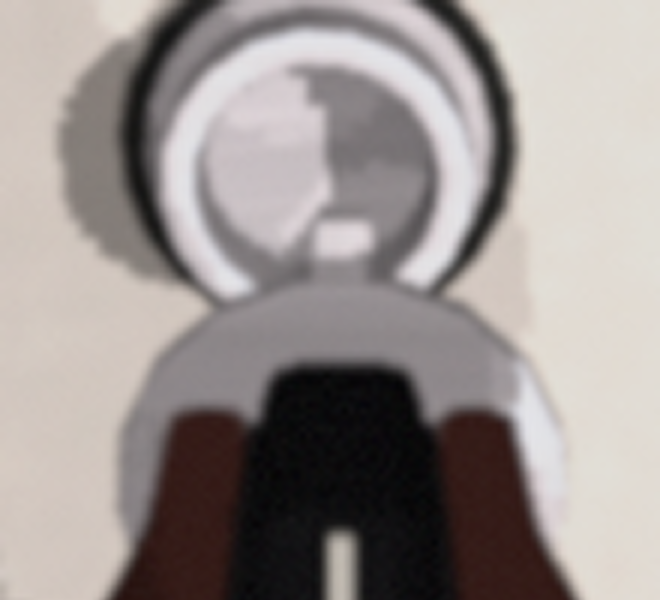

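View pics/w7.png

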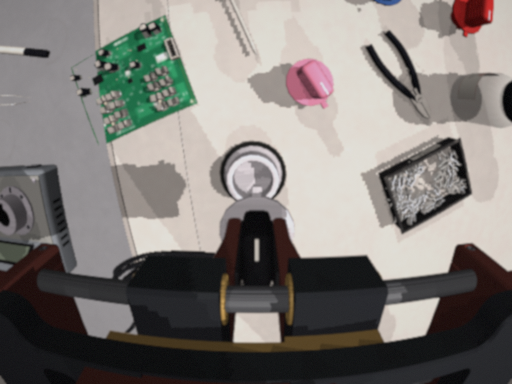

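Run:
```python
from h import *
import pickle
from scipy.optimize import least_squares
c=pickle.load(open('pics/w7.pkl','rb'))
o,Rm=st()
f=lambda u,v,z: Rm.T@(onz('wrist',200+u/6,150+v/6,z,c)-o['position'])*1000
z=o['position'][2]-.0072
print('tab (exp y -30)',f(345,222,z).round(1), f(340,255,z).round(1))
P=np.array([f(u,v,z)[:2] for u,v in [(345,285),(270,298),(200,330),(150,385),(118,450),(440,298),(500,340),(545,390)]])
print(least_squares(lambda q:np.hypot(*(P-q[:2]).T)-q[2],[0,0,24]).x)
print('bar top near edge exp -17', f(340,520,z+.04),f(340,372,z))
```

```text
t 9.42 p [0.474  0.2814 0.1596] F [-1.4 -0.1 -1. ] T [-0.01  0.02  0.04] w 0.0157
tilt z [ 0.0011  0.0012 -1.    ] x yaw 84.78 q7 [-0.96  0.36  0.38  1.94 -0.17  0.87  1.  ]
tab (exp y -30) [  1.2 -26.9   7.2] [  0.7 -23.4   7.2]
[ 1.11443715  4.18802258 24.49230631]
bar top near edge exp -17 [  0.59085458 -13.3289784  -32.81314505] [  0.63814425 -10.80842857   7.1895861 ]
```

```bash
python3 -m creep '{"linear":[[-3.2,0.37,0],[-3.6,0.41,0],[-3.6,0.41,0],[-3.6,0.41,0],[-3.6,0.41,0],[-3.6,0.41,0],[-3.6,0.41,0],[-3.6,0.41,0]],"turn":[0,0,0,0,0,0,0,0]}'
python3 -m creep '{"linear":[[-3.0,0.35,0],[0,0,0],[0,0,1.5],[0,0,1.5],[0,0,0],[0,0,0],[0,0,0]],"turn":[0,0,0,0,0,0,0]}'
python3 - <<'E'
from h import *
import pickle
go([.4803,-.0341,.12],84.3)
c=imaging.get_calibration('wrist');p,d=imaging.capture('wrist');cv2.imwrite('pics/w8.png',p[:,:,::-1])
pickle.dump(c,open('pics/w8.pkl','wb'))
cv2.imwrite('pics/c10.png',cv2.resize(p[130:240,200:310,::-1],None,fx=5.4,fy=5.4,interpolation=cv2.INTER_CUBIC))
p,d=imaging.capture('side');cv2.imwrite('pics/s8.png',p[:,:,::-1])
cv2.imwrite('pics/c11.png',cv2.resize(p[200:300,250:350,::-1],None,fx=6,fy=6,interpolation=cv2.INTER_CUBIC))
st()
E
```

```text
time: 10.08
position: [0.4769, -0.0064, 0.1585]
eef_rot: [-2.332, -2.104, 0.0]
wrist_force: [1.1, 0.2, -0.5]
grip_width: 0.0157
time: 10.67
position: [0.4781, -0.0347, 0.129]
eef_rot: [2.331, 2.106, -0.0]
wrist_force: [1.0, 0.2, -0.6]
grip_width: 0.0156
t 10.67 p [ 0.4781 -0.0347  0.129 ] F [ 1.   0.2 -0.6] T [-0.01  0.02  0.  ] w 0.0156
tilt z [-0.e+00 -1.e-04 -1.e+00] x yaw 84.2 q7 [-0.48  0.3   0.5   2.13 -0.21  0.76  1.63]
tool cm [0.08 0.21 0.9 ]
turn about tool z -0.002 (+half turn alt)
t 10.77 p [ 0.4785 -0.0347  0.1293] F [ 0.  -0.6 -0.5] T [ 0.07 -0.   -0.04] w 0.0158
tilt z [ 1.1e-03  2.0e-04 -1.0e+00] x yaw 84.22 q7 [-0.48  0.3   0.5   2.13 -0.21  0.76  1.63]
```

View pics/c10.png

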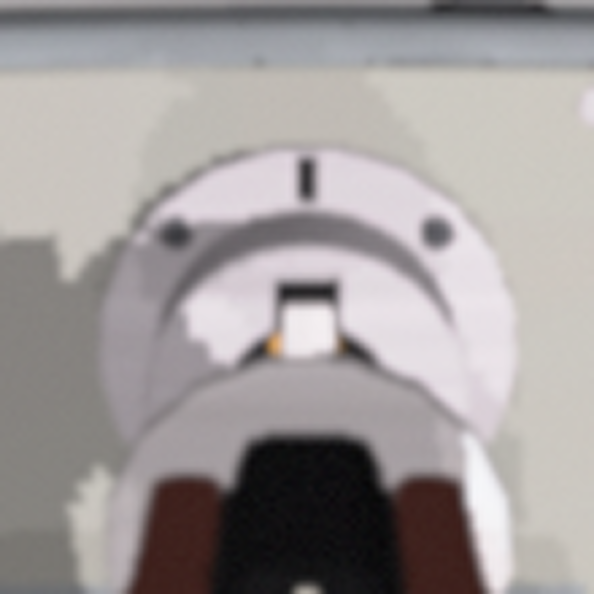

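View pics/c11.png

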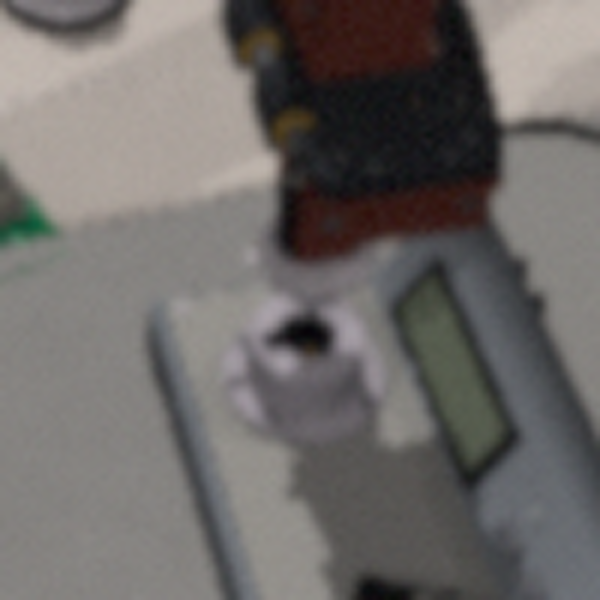

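Run:
```python
from h import *
import pickle
from scipy.optimize import least_squares
c=pickle.load(open('pics/w8.pkl','rb'))
Rm=R.from_rotvec([2.331,2.106,0]).as_matrix(); pos=np.array([.4781,-.0347,.129])
f=lambda u,v,z: Rm.T@(onz('wrist',200+u/5.4,130+v/5.4,z,c)-pos)*1000
print('keyway end',f(308,283,.07), 'flange mark ends',f(307,157,.045),f(307,200,.045))
def circ(P): 
    P=np.array(P)[:,:2]; return least_squares(lambda q:np.hypot(*(P-q[:2]).T)-q[2],[0,0,24]).x
print('collar rim',circ([f(u,v,.07) for u,v in [(308,242),(240,258),(185,305),(375,258),(430,300),(155,360)]]))
print('base flange',circ([f(u,v,.045) for u,v in [(100,340),(140,220),(210,167),(305,147),(400,168),(470,220),(517,340)]]))
for zo in (.0072,.010):
  z=.129-zo
  print('tab tip',f(310,302,z),'flange',circ([f(u,v,z) for u,v in [(310,357),(250,366),(190,390),(140,440),(370,366),(430,390),(470,425)]]))
```

```text
keyway end [  0.40864083 -16.20689004  58.99841993] flange mark ends [  0.27752615 -29.80983642  83.99713437] [  0.28331803 -22.90112285  83.99779262]
collar rim [ 0.44565596  0.71165791 22.78066072]
base flange [ 0.28696197  2.37632626 34.01855947]
tab tip [  0.5362694  -28.2907387    7.19725629] flange [ 0.65389727  2.34228083 24.23762353]
tab tip [  0.54511696 -27.48401202   9.99733247] flange [ 0.66467562  3.65182462 24.63546521]
```

```bash
python3 -m creep '{"linear":[[0,0,1],[0,0,1],[0,0,0.4],[0,0,0.3],[0,0,0.3],[0,0,0]],"turn":[0,0,0,0,0,0]}' 0 60
python3 - <<'E'
from h import *
st()
E
```

```text
time: 11.27
position: [0.4776, -0.035, 0.098]
eef_rot: [-2.33, -2.106, 0.002]
wrist_force: [-0.3, -0.0, -0.0]
grip_width: 0.0159
t 11.27 p [ 0.4776 -0.035   0.098 ] F [-0.3 -0.  -0. ] T [0.03 0.02 0.04] w 0.0159
tilt z [-1.1e-03 -2.0e-04 -1.0e+00] x yaw 84.21 q7 [-0.45  0.36  0.47  2.15 -0.25  0.69  1.67]
```

```bash
python3 -m creep '{"linear":[[0,0,0.2],[0,0,0.2],[0,0,0.2],[0,0,0.2],[0,0,0]],"turn":[0,0,0,0,0]}'
python3 - <<'E'
from h import *
st()
E
```

```text
time: 11.68
position: [0.4778, -0.0349, 0.0904]
eef_rot: [-2.33, -2.107, 0.0]
wrist_force: [-0.2, -0.1, -0.9]
grip_width: 0.0159
t 11.68 p [ 0.4778 -0.0349  0.0904] F [-0.2 -0.1 -0.9] T [0.05 0.04 0.01] w 0.0159
tilt z [-4.e-04 -0.e+00 -1.e+00] x yaw 84.23 q7 [-0.44  0.37  0.46  2.15 -0.27  0.67  1.68]
```

Key is in (nose ~16 mm deep, no reaction). Push on to home.

```bash
python3 -m creep '{"linear":[[0,0,0.2],[0,0,0.2],[0,0,0.2],[0,0,0.2],[0,0,0],[0,0,0]],"turn":[0,0,0,0,0,0]}'
python3 -m creep '{"linear":[[0,0,0.1],[0,0,0.1],[0,0,0.1],[0,0,0],[0,0,0]],"turn":[0,0,0,0,0]}'
python3 - <<'E'
from h import *
st()
E
```

```text
time: 12.18
position: [0.4782, -0.0349, 0.083]
eef_rot: [-2.331, -2.107, -0.001]
wrist_force: [-2.5, 0.0, 7.6]
grip_width: 0.016
time: 12.6
position: [0.4783, -0.035, 0.082]
eef_rot: [-2.33, -2.105, -0.003]
wrist_force: [-11.5, 1.8, 37.8]
grip_width: 0.0159
t 12.6 p [ 0.4783 -0.035   0.082 ] F [-11.5   1.8  37.8] T [ 0.05  2.6  -0.03] w 0.0159
tilt z [ 3.0e-04  2.2e-03 -1.0e+00] x yaw 84.19 q7 [-0.43  0.39  0.45  2.16 -0.28  0.65  1.69]
```

```bash
python3 -m creep '{"linear":[[0,-0.03,-0.05],[0,0,0],[0,0,0],[0,0,0],[0,0,0],[0,0,0]],"turn":[0,0,0,0,0,0]}'
python3 - <<'E'
from h import *
st()
c=imaging.get_calibration('wrist');p,d=imaging.capture('wrist');cv2.imwrite('pics/w9.png',p[:,:,::-1])
q,d=imaging.capture('side')
cv2.imwrite('pics/c12.png',np.hstack([cv2.resize(p[130:240,200:310,::-1],(400,400),interpolation=cv2.INTER_CUBIC),cv2.resize(q[220:330,260:370,::-1],(400,400),interpolation=cv2.INTER_CUBIC)]))
st()
E
```

```text
time: 13.1
position: [0.4782, -0.0349, 0.0821]
eef_rot: [-2.331, -2.106, -0.003]
wrist_force: [-7.1, 1.3, 27.7]
grip_width: 0.0159
t 13.1 p [ 0.4782 -0.0349  0.0821] F [-7.1  1.3 27.7] T [ 0.06  1.88 -0.08] w 0.0159
tilt z [ 0.001   0.0016 -1.    ] x yaw 84.2 q7 [-0.43  0.39  0.45  2.16 -0.28  0.65  1.69]
t 13.2 p [ 0.4782 -0.035   0.082 ] F [-8.3  0.5 28.4] T [0.03 1.87 0.01] w 0.0156
tilt z [ 0.001   0.0016 -1.    ] x yaw 84.2 q7 [-0.43  0.39  0.45  2.16 -0.28  0.65  1.69]
```

View pics/c12.png

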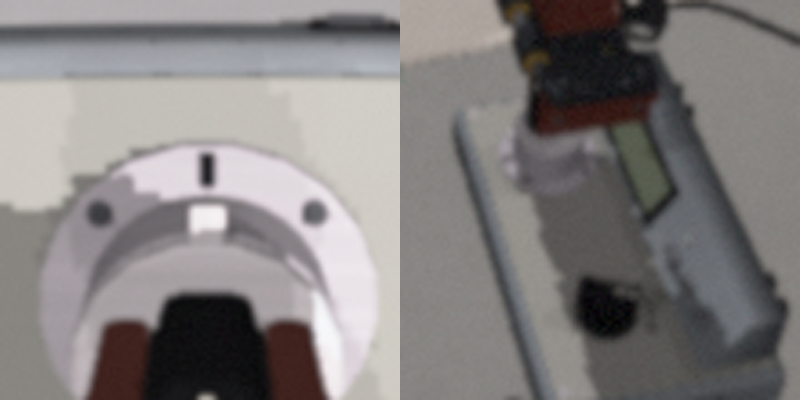

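View pics/w9.png

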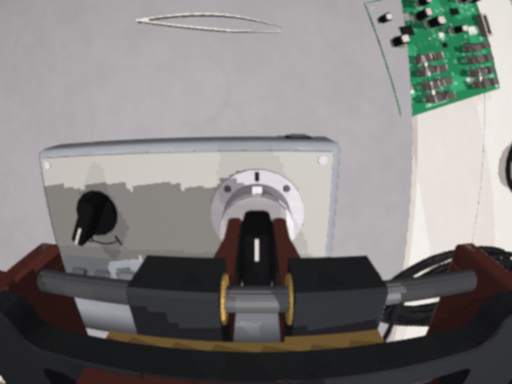

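Run:
```python
from h import *
print(env.job_done()); st()
```

```text
the job is handed in; nothing more can be done
None
the job is handed in; nothing more can be done
```

The selector is at the ring mark, and the plug is in the socket with its flange on the rim, still gripped and pressed down. I handed the job in at about 13.2 s.

- **Selector:** I gripped the knob's bar, turned it clockwise about 57° and let go. The pointer read about -32° against 26° at the start, and the last picture still shows it on the ring mark.
- **Plug:** I gripped it across its bar, lifted it out of the stand, and lined it up above the socket. The wrist camera put the tab and keyway within about 0.3 mm of each other. The key went in with no reaction force, so no searching turn was needed.
- **Last checks:**
  - The tool stopped at z = 82.0 mm. That is where the plug should be fully home, about 24 mm below the rim.
  - The upward force was about 28 N, more than the spring's 10 N, so the flange is bearing on the rim.
  - The tool tilt was about 0.002 rad.
  - The grip was commanded at 60 N, with the fingers at 15.6 to 15.9 mm.
  - The pictures show the flange on the collar and the tab in line with the black mark.
- **Disagreements:**
  - A side force of about 8 N and a moment of 1.9 N m remained while pressing.
  - Wrist-camera estimates of the plug's offset along the tool's y axis differed by up to about 4 mm. I therefore aligned by the plug's position relative to the socket in one picture.
- **Not read directly:** the contact plate's travel and the finger force on the plug. Both are inferred from depth, wrist force and the grip command.
- **Bystanders:** I did not check the board, tray and cutter with a closing picture. They looked unmoved in the views taken on the way.

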